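# Turn the stock tags to match the stones in the bays

### The job

Each bay of the stock board has a hinged tag straight behind it; turn the tags over with a push of the fingertips, so that every bay with a stone in it shows the ring face (tag leaning away from the bay) and the empty bay shows the bar face (tag leaning towards the bay). Some tags may already be right. Only push: leave the stones in their bays and everything else where it lies.

Things in the scene. Friction and masses are not known exactly. Their poses are not given: they have to be found in the camera images.
- board: Fixed plywood board, 186x250x8 mm, flat on the worktop: a tray of four bays along the near edge, behind it a rail (46 wide, top at 38) with a hinged tag for each bay. Origin on the worktop under the middle of the row of hinges; x from bays to tags, y along the row. Slab x -131 to 55, y +-125. Hinges at x 0, bay middles at x -94, both at y -87, -29, 29, 87 mm. Bays 62x55 inside, floor 12, rim 22 mm above the worktop.
- tag_a (a joint): Tag: wooden plate, 40 g, 40 wide, 4 thick, 52 mm from hinge axis to free edge. 0 = upright; positive = leaning away from its bay, raised RING face uppermost; negative = leaning towards its bay, raised straight BAR face uppermost. Stops at +-0.75 rad. Nearly frictionless: pushed past upright, it falls by its own weight to the other stop and stays.
- tag_a_axis (a point): Middle of this tag's fixed hinge axis, 48 mm above the worktop; axes as the board's (x away from the bays, y along the row). Its bay's middle is 94 mm off in -x; which bay it serves varies. Next tags 58 mm off in y. Hinge ears and rubber stops reach 55 mm above the worktop.
- tag_a_bay (a point): Middle of the floor of the bay that this tag stands behind, 12 mm above the worktop. The tag at rest: free edge 35 mm to one side of the hinge axis, 86 mm above the worktop (100 upright), free space under it. Put a fingertip down just beyond the edge, about 66 mm above the worktop, and sweep it up and over the hinge, following the edge's arc to a little past upright; a level push may jam by friction.
- tag_b (a joint): Tag: wooden plate, 40 g, 40 wide, 4 thick, 52 mm from hinge axis to free edge. 0 = upright; positive = leaning away from its bay, raised RING face uppermost; negative = leaning towards its bay, raised straight BAR face uppermost. Stops at +-0.75 rad. Nearly frictionless: pushed past upright, it falls by its own weight to the other stop and stays.
- tag_b_axis (a point): Middle of this tag's fixed hinge axis, 48 mm above the worktop; axes as the board's (x away from the bays, y along the row). Its bay's middle is 94 mm off in -x; which bay it serves varies. Next tags 58 mm off in y. Hinge ears and rubber stops reach 55 mm above the worktop.
- tag_b_bay (a point): Middle of the floor of the bay that this tag stands behind, 12 mm above the worktop. The tag at rest: free edge 35 mm to one side of the hinge axis, 86 mm above the worktop (100 upright), free space under it. Put a fingertip down just beyond the edge, about 66 mm above the worktop, and sweep it up and over the hinge, following the edge's arc to a little past upright; a level push may jam by friction.
- tag_c (a joint): Tag: wooden plate, 40 g, 40 wide, 4 thick, 52 mm from hinge axis to free edge. 0 = upright; positive = leaning away from its bay, raised RING face uppermost; negative = leaning towards its bay, raised straight BAR face uppermost. Stops at +-0.75 rad. Nearly frictionless: pushed past upright, it falls by its own weight to the other stop and stays.
- tag_c_axis (a point): Middle of this tag's fixed hinge axis, 48 mm above the worktop; axes as the board's (x away from the bays, y along the row). Its bay's middle is 94 mm off in -x; which bay it serves varies. Next tags 58 mm off in y. Hinge ears and rubber stops reach 55 mm above the worktop.
- tag_c_bay (a point): Middle of the floor of the bay that this tag stands behind, 12 mm above the worktop. The tag at rest: free edge 35 mm to one side of the hinge axis, 86 mm above the worktop (100 upright), free space under it. Put a fingertip down just beyond the edge, about 66 mm above the worktop, and sweep it up and over the hinge, following the edge's arc to a little past upright; a level push may jam by friction.
- tag_d (a joint): Tag: wooden plate, 40 g, 40 wide, 4 thick, 52 mm from hinge axis to free edge. 0 = upright; positive = leaning away from its bay, raised RING face uppermost; negative = leaning towards its bay, raised straight BAR face uppermost. Stops at +-0.75 rad. Nearly frictionless: pushed past upright, it falls by its own weight to the other stop and stays.
- tag_d_axis (a point): Middle of this tag's fixed hinge axis, 48 mm above the worktop; axes as the board's (x away from the bays, y along the row). Its bay's middle is 94 mm off in -x; which bay it serves varies. Next tags 58 mm off in y. Hinge ears and rubber stops reach 55 mm above the worktop.
- tag_d_bay (a point): Middle of the floor of the bay that this tag stands behind, 12 mm above the worktop. The tag at rest: free edge 35 mm to one side of the hinge axis, 86 mm above the worktop (100 upright), free space under it. Put a fingertip down just beyond the edge, about 66 mm above the worktop, and sweep it up and over the hinge, following the edge's arc to a little past upright; a level push may jam by friction.
- stone_a: Small grey whetstone, 31x45x14 mm, loose, lying in one of the bays (which one differs). Origin at the centre of its underside.
- stone_b: Small grey whetstone, 31x45x12 mm, loose, lying in one of the bays (which one differs). Origin at the centre of its underside.
- stone_c: Small grey whetstone, 31x45x14 mm, loose, lying in one of the bays (which one differs). Origin at the centre of its underside.
- spare_stone: Bystander: loose grey stone, 43x70x14, lying on the worktop in front of the board; it is in no bay and has no tag (mm). Origin at the centre of its underside.
- dowel: Bystander: wooden dowel, 85 long, 23 thick, lying beside the board (mm). Origin at the centre of its underside.
- strop_disc: Bystander: brown leather disc, 87 across, 10 thick, lying near the back in the middle (mm). Origin at the centre of its underside.
- steel_clip: Bystander: small steel bar, 12x50x10, lying beside the board (mm). Origin at the centre of its underside.
- brush_cup: Bystander: dark cup of brushes, 103x115x147, on the left of the worktop (mm). Origin at the centre of its underside.
- big_stone: Bystander: large grey whetstone, 63x150x32, on the left of the worktop (mm). Origin at the centre of its underside.
- burr_block: Bystander: small block with four burrs standing in it, 20x45x44, left of centre near the back (mm). Origin at the centre of its underside.
Mind the look-alikes: they are no part of the job. Leave any purple look-alike of the stone_c alone.

How it is judged:
By the outcome, as a careful person would: the job done as asked, in the order asked, and still so for the second after the job is handed in, with the robot touching nothing.
It also fails if it takes over 61 s, if anything falls off the work surface, if the arm or the gripper's body presses on something with over 40 N, if the wrist force passes 120 N, or if a joint passes its speed limit or range.

### The arm

A 6-joint arm with a two-finger parallel gripper is mounted at the origin on the work surface; the furniture and walls round the work are solid. World frame = base frame: x ahead of the robot, y to its left, z up, the work surface at z = 0. Lengths are in m, angles in rad, forces in N, time in s.
With the tool pointing down it reaches from about 0.3 to 0.825 m from the base axis. Payload 5.4 kg.
Tool frame: the origin (TCP) lies at the very end of the fingers, on their centre line; the grasp point (between the pads) lies 19 mm behind it; z points along the fingers, y is the direction in which the jaws open and shut (so a half turn about z gives the same grasp; the last joint's range is limited). The gripper opens to 92 mm and grips with 3 to 60 N. Pads are 20 mm wide; open, the fingers measure 128 mm over their backs; the gripper's body (75 mm by 189 mm) begins 69 mm behind the grasp point.
Start: joints at [-1.459, 0.158, 1.597, -0, 1.386, -0.21], TCP at [0.182, -0.545, 0.185] pointing down, gripper open.
Joint ranges: [-2.91, 2.91], [-0.94, 2.29], [0.18, 2.7], [-1.29, 4.43], [0.17, 2.64], [-3, 3]. Speed limits (rad/s): [2.57, 2.57, 3.14, 3.14, 3.14, 3.14].

### API

Orientations are given as a rotation vector (axis times angle).
In Python, from rig import arm gives the robot as it stands. The module is installed in compiled form; this text tells all that it offers.
- The arm moves only by the tool move_arm, never from a script. Its argument "rows" is a list that holds one entry, the list of rows, each a list of 5 numbers: the finger opening in cm, from 0 to 9.19, then the shift along the tool's x, y, z in cm, then the turn about the tool's z in degrees. In form: [[[grip, tx, ty, tz, twist], ...]]. A call has 1 to 12 rows; each row shifts and turns the pose as measured when the row begins, along the tool's axes as they then stand; what a row does not reach is not made up. A row lasts 1/10 s, in which the tool goes at most 50 mm and 8.59 degrees, less where a joint would pass 70% of its speed; a pose out of reach is approached as far as the arm can. A call with a gripper value outside its range is refused whole. The fingers move at their own pace and stop on an object; "newtons" is the grip in N (left out, the last holds). Time passes only in rows, so rows that do not move let the fingers close. It gives the time, the measured TCP pose, the force and the opening at its end, in the units of the state.
- arm.read_state(): the state, without advancing time (a new reading comes with each control period).
- arm.snapshot(name): name is "side" or "top"; returns the picture (384x512x3 uint8, blue, green, red); there is no depth.
- arm.camera_params(name): a dict with "camera_matrix" (3x3 intrinsics, pixels), "position" and "orientation" of the camera in the world. Camera axes: x right, y up, looking along -z (the intrinsics and any distortion apply to the point x, -y, -z); pixel columns grow to the right and rows downward; lengths in m; the calibration is good to about 2 mm. A picture is of the moment at which its call begins. camera_params takes no time and is no camera call.
- arm.hand_in(): hands the job in, once; it reports no verdict.
Trained networks look in the newest picture that a camera, given by its name, has taken for a name from the list of things; names that differ only in an ending like _2 or _b are one class to them, and where a whole thing is asked for, a point or a joint stands for the part that bears it (a point fixed in the world has none). Each returns a list of dicts, best first, with "score" (0 to 1); they miss things now and then, are a little off and sometimes report something else, mostly with a low value. They report only what shows in the picture. A call takes as long as a camera call. They do not tell look-alikes from the thing itself.
- arm.regions_of(camera, label): "mask" (384x512 bool, what is visible of it) and "box" ([left, top, right, bottom] in pixels, round what is visible of it).
- arm.place_of(camera, label): "centre" ([column, row] in pixels: a listed point, or the origin of a listed thing).
The state is a dict: "clock": time; "q": joint angles; "qvel": joint speeds; "tau": joint torques, N m; "ee_pos": TCP position; "tcp_rot": TCP orientation; "wrist_force": force on the tool from outside, world axes, zero at the start; "wrist_torque": the same for the moment, N m; "finger_gap": finger opening in m.
Only numpy, scipy, OpenCV 4.12 (cv2) and the standard library are available. Lean on these libraries where they do the work, as an engineer would, in place of code of your own. Each camera call takes 0.05 s, during which the arm holds its last target.

## Working session

There is one attempt and no reset: what is moved stays moved. The work goes in short steps, Python scripts to look and compute and a tool call to move; the robot and the scene stay as the last step left them, time stands still between calls to the robot, and variables do not carry over. Pictures are saved under pics/ and viewed, and the job is handed in when it is done.

Besides the shell and the picture viewer there is one more tool, called by a JSON object that holds its "api" and its "payload". move_arm: Moves the arm, as the interface text tells. Its arguments: {"type":"object","properties":{"rows":{"type":"array","items":{"type":"array","items":{"type":"array","items":{"type":"number"}}}},"newtons":{"type":"number"}},"required":["rows"]}

```bash
mkdir -p pics
cat > h.py <<'E'
import numpy as np, cv2
from rig import arm
from scipy.spatial.transform import Rotation as R
def cam(n):
    p=arm.camera_params(n); K=np.array(p["camera_matrix"]); o=np.array(p["orientation"],float)
    Rm=R.from_rotvec(o).as_matrix() if o.size==3 else (o if o.shape==(3,3) else None)
    return K,Rm,np.array(p["position"])
def proj(n,X):
    K,Rm,t=cam(n); c=(np.atleast_2d(X)-t)@Rm; c=c*[1,-1,-1]; u=c@K.T; return u[:,:2]/u[:,2:]
def ray(n,px,z):
    K,Rm,t=cam(n); d=np.linalg.solve(K,[px[0],px[1],1])*[1,-1,-1]; d=Rm@d; return t+d*(z-t[2])/d[2]
E
python3 - <<'E'
from h import *
for n in("top","side"):
    p=arm.camera_params(n); print(p)
    cv2.imwrite(f"pics/{n}0.png",arm.snapshot(n))
    for l in ("board","tag_a","tag_a_axis","tag_a_bay","stone_a","spare_stone"):
        r=arm.place_of(n,l); print(n,l,[(np.round(q["centre"],1).tolist(),round(q["score"],2)) for q in r])
s=arm.read_state(); print(s)
E
```

```text
{'camera_matrix': array([[408.81763229,   0.        , 256.42301164],
       [  0.        , 408.81763229, 194.82301359],
       [  0.        ,   0.        ,   1.        ]]), 'position': array([ 0.2919355 , -0.03980481,  1.64740999]), 'orientation': array([ 0.03863545, -0.0665846 , -1.56129084])}
top board [([311.9, 188.7], 0.88), ([165.1, 168.6], 0.59)]Traceback (most recent call last):
  File "<stdin>", line 6, in <module>
ValueError: it knows: big_stone, board, brush_cup, burr_block, dowel, spare_stone, steel_clip, stone, strop_disc, tag_a_axis, tag_a_bay, tag_b_axis, tag_b_bay, tag_c_axis, tag_c_bay, tag_d_axis, tag_d_bay
```

Run:
```python
from h import *
for n in("top","side"):
    p=arm.camera_params(n); print(p["position"],p["orientation"])
    cv2.imwrite(f"pics/{n}1.png",arm.snapshot(n))
    for l in ("board","tag_a_axis","tag_b_axis","tag_c_axis","tag_d_axis","tag_a_bay","tag_b_bay","stone","spare_stone"):
        r=arm.place_of(n,l); print(n,l,[(np.round(q["centre"],1).tolist(),round(q["score"],2)) for q in r])
s=arm.read_state(); print(s)
```

```text
[ 0.2919355  -0.03980481  1.64740999] [ 0.03863545 -0.0665846  -1.56129084]
top board [([308.1, 190.6], 0.77), ([334.9, 188.8], 0.52)]
top tag_a_axis [([304.9, 191.4], 0.47)]
top tag_b_axis [([333.0, 185.2], 0.48)]
top tag_c_axis [([317.7, 189.5], 0.44)]
top tag_d_axis [([292.2, 195.0], 0.7), ([334.8, 190.4], 0.7)]
top tag_a_bay [([305.3, 218.2], 0.75)]
top tag_b_bay [([288.3, 217.3], 0.72)]
top stone [([385.2, 181.8], 0.6), ([334.3, 211.9], 0.5), ([308.2, 217.9], 0.44), ([286.0, 221.4], 0.4)]
top spare_stone [([309.7, 234.6], 0.59)]
[ 0.26398174 -0.97046656  0.89817313] [ 0.85113814 -0.0547793  -0.15831577]
side board [([272.5, 252.4], 0.81)]
side tag_a_axis [([268.6, 238.8], 0.81)]
side tag_b_axis [([280.1, 264.4], 0.56)]
side tag_c_axis [([275.1, 252.7], 0.53), ([272.2, 254.2], 0.26)]
side tag_d_axis [([260.1, 222.8], 0.58), ([270.6, 254.4], 0.42)]
side tag_a_bay [([263.5, 143.5], 0.49)]
side tag_b_bay []
side stone [([235.2, 236.9], 0.65), ([240.2, 250.0], 0.56), ([252.6, 280.2], 0.52), ([311.8, 342.8], 0.52)]
side spare_stone [([213.2, 261.3], 0.8), ([265.8, 300.5], 0.71), ([297.5, 299.2], 0.52)]
{'clock': 1.1, 'q': array([-1.45908603e+00,  1.58448276e-01,  1.59695241e+00, -1.31588731e-05,
        1.38620841e+00, -2.10078939e-01]), 'qvel': array([ 7.54703093e-04, -8.89427356e-04, -6.96136008e-05, -3.07733830e-04,
        1.50415683e-03, -1.38438470e-03]), 'tau': array([ 1.05320680e-04, -3.85578310e+01, -3.22366154e+01,  7.01117911e-02,
        3.08040250e-02, -3.45930448e-05]), 'ee_pos': array([ 0.18183875, -0.54548725,  0.18489786]), 'tcp_rot': array([-3.10099953e+00, -5.03288353e-01,  1.90243499e-05]), 'wrist_force': array([ 0.00712198,  1.1670071 , -0.05385589]), 'wrist_torque': array([-0.00774673,  0.04157478,  0.00947429]), 'finger_gap': 0.09176240306549303}
```

View pics/top1.png

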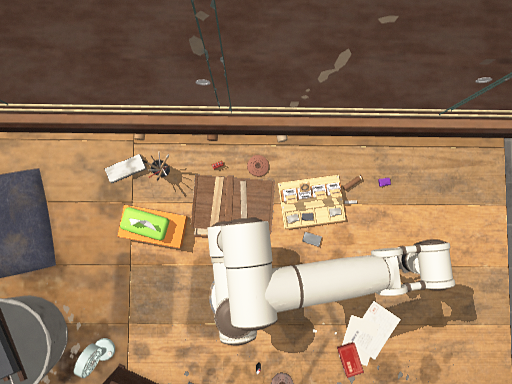

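View pics/side1.png

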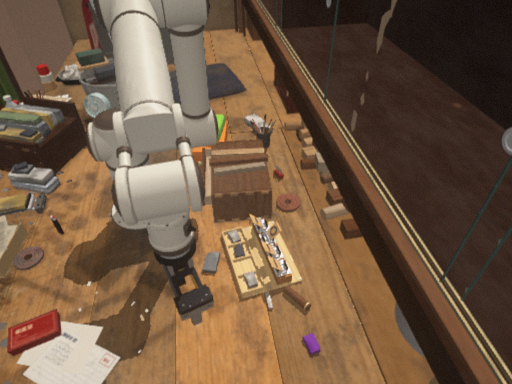

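The top view shows the board at about (311,203), with the tags along its far edge (row ~192), the bays at row ~215 and a purple look-alike at (385,182). I'll zoom in.

Run:
```python
from h import *
a=cv2.imread("pics/top1.png")[168:242,272:362]; cv2.imwrite("pics/topz.png",cv2.resize(a,None,fx=8,fy=8,interpolation=cv2.INTER_CUBIC)[:600])
a=cv2.imread("pics/side1.png")[205:315,200:320]; cv2.imwrite("pics/sidez.png",cv2.resize(a,None,fx=5.4,fy=5.4,interpolation=cv2.INTER_CUBIC))
for p in [(292,195),(305,191.4),(317.7,189.5),(333,185.2)]: print(ray("top",p,0.048))
for p in [(260.1,222.8),(268.6,238.8),(275.1,252.7),(280.1,264.4)]: print(ray("side",p,0.048))
```

```text
[ 0.40012358 -0.20763195  0.048     ]
[ 0.4147945  -0.25880643  0.048     ]
[ 0.42277409 -0.30890403  0.048     ]
[ 0.44036053 -0.36940958  0.048     ]
[ 0.39831767 -0.19694313  0.048     ]
[ 0.41257893 -0.26783485  0.048     ]
[ 0.42137283 -0.32403684  0.048     ]
[ 0.42693831 -0.36796947  0.048     ]
```

View pics/topz.png

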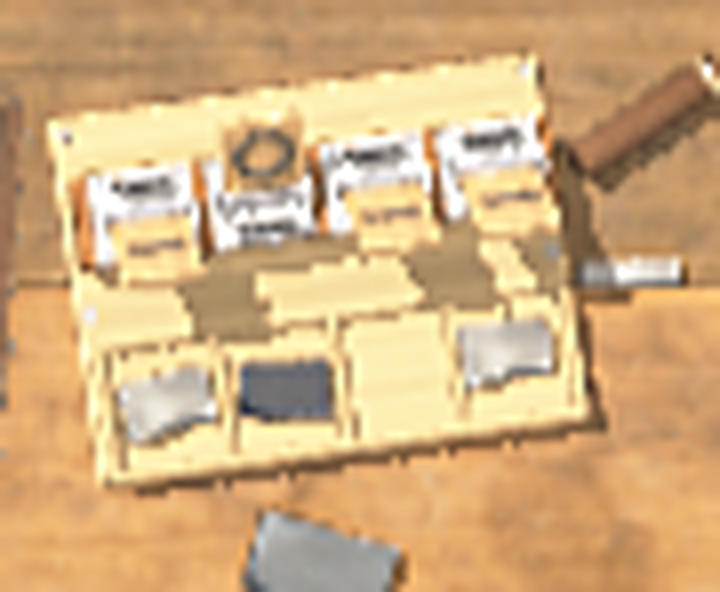

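View pics/sidez.png

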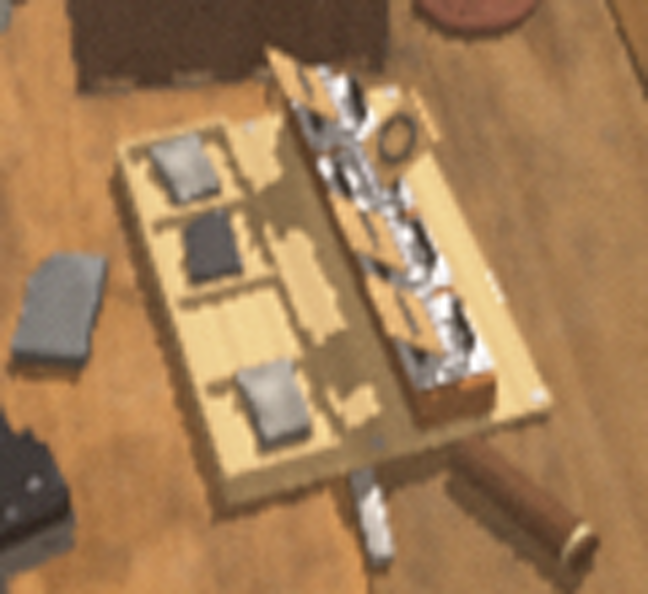

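Run:
```python
from h import *
from scipy.optimize import least_squares
t=lambda u,v:(272+(u+.5)/8-.5,168+(v+.5)/8-.5)
s=lambda u,v:(200+(u+.5)/5.4-.5,205+(v+.5)/5.4-.5)
obs=[("top",(55,125,8),t(50,118)),("top",(55,-125,8),t(535,55)),("top",(-131,-125,8),t(585,410)),("top",(-131,125,8),t(105,478)),
("side",(-131,125,8),s(120,148)),("side",(-131,-125,8),s(224,487)),("side",(55,-125,8),s(549,403))]
for n,l in (("top",[(292.2,195),(304.9,191.4),(317.7,189.5),(333,185.2)]),("side",[(260.1,222.8),(268.6,238.8),(275.1,252.7),(280.1,264.4)])):
    for y,p in zip((87,29,-29,-87),l): obs.append((n,(0,y,48),p))
def W(p,X): 
    c,d=np.cos(p[2]),np.sin(p[2]); X=np.array(X)/1000; return np.array([p[0]+c*X[0]-d*X[1],p[1]+d*X[0]+c*X[1],X[2]])
def f(p,o=obs): return np.concatenate([proj(n,W(p,X))[0]-q for n,X,q in o])
for o in (obs,obs[:7],obs[:4],obs[4:7]+obs[11:]):
    r=least_squares(f,[.42,-.28,-.1],args=(o,),loss="soft_l1"); print(r.x.round(4)); 
    print(f(r.x,obs).reshape(-1,2).round(1).tolist())
r=least_squares(f,[.42,-.28,-.1],args=(obs[:7],)); np.save("pose.npy",r.x)
for n,off,k,fn in (("top",(272,168),8,"topz"),("side",(200,205),5.4,"sidez")):
    im=cv2.imread(f"pics/{fn}.png")
    def pt(X): u=proj(n,W(r.x,X))[0]; return tuple(int(round(v)) for v in ((u-off+.5)*k-.5))
    for y in(87,29,-29,-87):
        cv2.circle(im,pt((-94,y,12)),4,(0,0,255),-1)
        sg=1 if y==29 else -1
        q=[pt(X) for X in((0,y-20,48),(0,y+20,48),(35*sg,y+20,86),(35*sg,y-20,86))]
        cv2.polylines(im,[np.array(q)],True,(255,0,255),1)
    cv2.polylines(im,[np.array([pt(X) for X in((55,125,8),(55,-125,8),(-131,-125,8),(-131,125,8))])],True,(0,255,0),1)
    cv2.imwrite(f"pics/{fn}_ov.png",im)
```

```text
[ 0.4172 -0.285   0.1355]
[[-0.2, -0.3], [0.4, -0.1], [0.6, 1.2], [-1.0, 0.6], [-0.5, 0.0], [0.4, 1.4], [1.5, -0.2], [-2.4, -1.4], [-0.5, 0.4], [1.2, 0.4], [0.5, 2.9], [2.3, 0.1], [-0.5, -2.8], [-0.8, -2.7], [0.9, 0.8]]
[ 0.4173 -0.2843  0.1303]
[[-0.3, -0.5], [0.3, 0.0], [0.3, 1.3], [-1.4, 0.4], [-0.3, -0.3], [0.1, 1.0], [1.3, -0.3], [-2.6, -1.5], [-0.7, 0.3], [1.1, 0.5], [0.3, 3.0], [2.4, -0.1], [-0.5, -3.0], [-0.9, -2.9], [0.7, 0.7]]
[ 0.4185 -0.2849  0.145 ]
[[-0.3, -0.3], [0.2, -0.7], [0.8, 0.5], [-0.7, 0.5], [-0.3, 0.3], [1.4, 1.6], [2.2, -0.6], [-2.4, -1.5], [-0.5, 0.1], [1.2, 0.0], [0.4, 2.3], [2.4, 0.1], [-0.2, -2.9], [-0.3, -2.8], [1.6, 0.7]]
[ 0.4165 -0.2852  0.125 ]
[[-0.0, -0.5], [0.6, 0.3], [0.3, 1.7], [-1.3, 0.5], [-0.4, -0.3], [-0.4, 1.2], [0.9, 0.1], [-2.4, -1.4], [-0.5, 0.5], [1.3, 0.7], [0.5, 3.3], [2.3, 0.1], [-0.6, -2.8], [-1.1, -2.6], [0.4, 1.0]]
```

View pics/topz_ov.png

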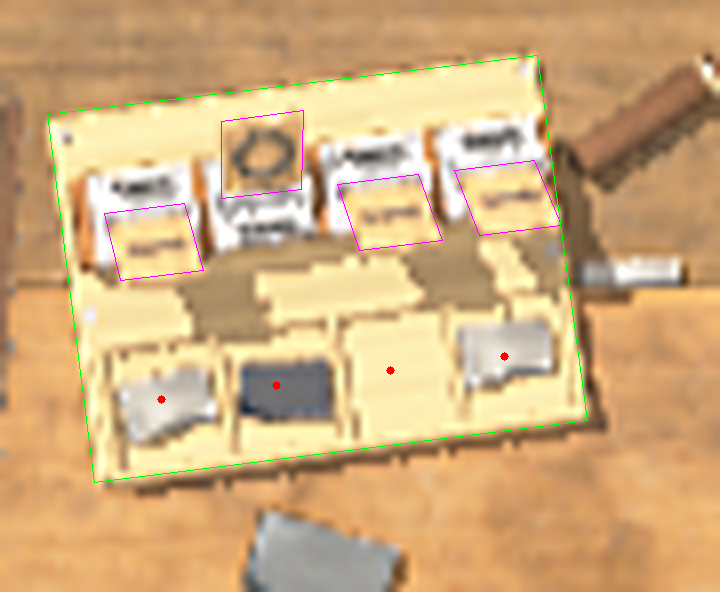

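View pics/sidez_ov.png

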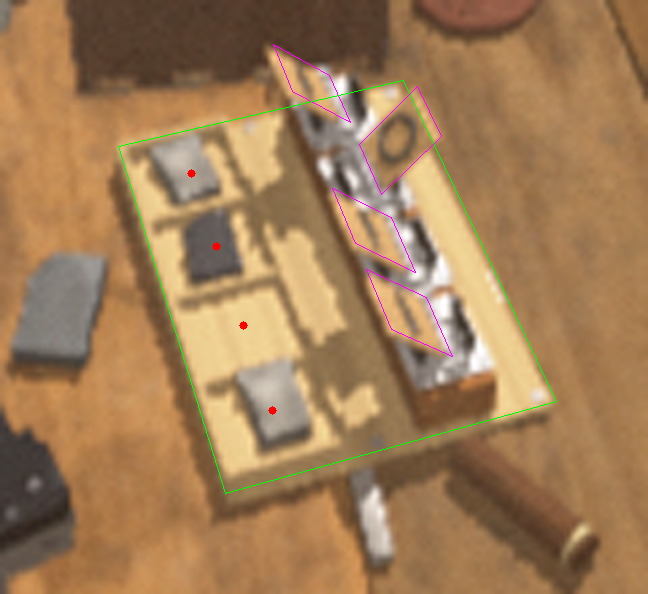

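```bash
cat >> h.py <<'E'
def W(p,X): 
    c,d=np.cos(p[2]),np.sin(p[2]); X=np.array(X)/1000; return np.array([p[0]+c*X[0]-d*X[1],p[1]+d*X[0]+c*X[1],X[2]])
P=[0.4175,-0.2845,0.138]
def rep(targets):
    s=arm.read_state(); M=R.from_rotvec(s["tcp_rot"]).as_matrix()
    bx=np.array([np.cos(P[2]),np.sin(P[2]),0])
    print("clock",s["clock"],"ee",s["ee_pos"].round(4),"F",s["wrist_force"].round(1),"gap",s["finger_gap"].round(4),"q",s["q"].round(2))
    print("tool x",M[:,0].round(3),"y",M[:,1].round(3),"z",M[:,2].round(3))
    for sg in(1,-1):
        c=M.T@(sg*bx); a=np.degrees(np.arctan2(-c[0],c[1])); print("twist to y=%+d bx: %.1f"%(sg,a))
    c,d=np.cos(P[2]),np.sin(P[2]); e=s["ee_pos"]-[P[0],P[1],0]
    print("board frame tcp mm",(np.array([c*e[0]+d*e[1],-d*e[0]+c*e[1],e[2]])*1000).round(1))
    for X in targets: print(X,"tool shift cm",(M.T@(W(P,X)-s["ee_pos"])*100).round(2))
E
python3 -c "
from h import *
rep([(-62,-87,140)])"
```

```text
Traceback (most recent call last):
  File "h.py", line 18, in rep
    print("clock",s["clock"],"ee",s["ee_pos"].round(4),"F",s["wrist_force"].round(1),"gap",s["finger_gap"].round(4),"q",s["q"].round(2))
                                                                                           ^^^^^^^^^^^^^^^^^^^^^
AttributeError: 'float' object has no attribute 'round'
```

```bash
sed -i 's/s\["finger_gap"\].round(4)/round(s["finger_gap"],4)/' h.py
python3 -c "
from h import *
rep([(-62,-87,140)])"
```

```text
clock 1.1 ee [ 0.1818 -0.5455  0.1849] F [ 0.   1.2 -0.1] gap 0.0918 q [-1.46  0.16  1.6  -0.    1.39 -0.21]
tool x [ 0.949  0.316 -0.   ] y [ 0.316 -0.949 -0.   ] z [-0.  0. -1.]
twist to y=+1 bx: -79.5
twist to y=-1 bx: 100.5
board frame tcp mm [-269.3 -226.1  184.9]
(-62, -87, 140) tool shift cm [22.93 -9.89  4.49]
```

{"api": "move_arm", "payload": {"rows": [[[0,0,0,0,-8],[0,0,0,0,-8],[0,0,0,0,-8],[0,0,0,0,-8],[0,0,0,0,-8],[0,0,0,0,-8],[0,0,0,0,-8],[0,0,0,0,-8],[0,0,0,0,-8],[0,0,0,0,-8]]], "newtons": 10}}

```text
clock: 2.1
ee_pos: [0.1819, -0.5455, 0.1849]
tcp_rot: [1.984, 2.436, 0.0]
wrist_force: [-0.5, 0.7, 0.0]
finger_gap: 0.014
```

```bash
python3 -c "
from h import *
rep([(-66,-87,140)])"
```

```text
clock 2.1 ee [ 0.1819 -0.5455  0.1849] F [-0.5  0.7  0. ] gap 0.014 q [-1.46  0.16  1.6   0.    1.39 -1.66]
tool x [-0.202  0.979 -0.   ] y [0.979 0.202 0.   ] z [ 0.  0. -1.]
twist to y=+1 bx: 3.8
twist to y=-1 bx: -176.2
board frame tcp mm [-269.3 -226.1  184.9]
(-66, -87, 140) tool shift cm [12.54 21.19  4.49]
```

{"api": "move_arm", "payload": {"rows": [[[0,0,0,0,4],[0,2,3.4,0,0],[0,2,3.4,0,0],[0,2,3.4,0,0],[0,2,3.4,0,0],[0,2,3.4,0,0],[0,1,2,0,0],[0,0,0,0,0]]]}}

```text
clock: 2.9
ee_pos: [0.3606, -0.4072, 0.1851]
tcp_rot: [2.069, 2.361, -0.001]
wrist_force: [-0.2, 0.8, 0.4]
finger_gap: 0.0007
```

Run:
```python
from h import *
rep([(-66,-87,140),(-66,-87,66)])
for n in("top","side"):
    im=arm.snapshot(n); u=proj(n,arm.read_state()["ee_pos"])[0].round().astype(int); print(u)
    r=[[165,265],[250,370]] if n=="top" else [[180,320],[180,340]]
    c=im[r[0][0]:r[0][1],r[1][0]:r[1][1]]; k=6 if n=="top" else 4
    cv2.imwrite(f"pics/{n}2.png",cv2.resize(c,None,fx=k,fy=k,interpolation=cv2.INTER_CUBIC)[:600])
```

```text
clock 2.9 ee [ 0.3606 -0.4072  0.1851] F [-0.2  0.8  0.4] gap 0.0007 q [-1.07  0.08  1.69 -0.    1.38 -1.2 ]
tool x [-0.131  0.991 -0.002] y [0.991 0.131 0.001] z [ 0.001 -0.002 -1.   ]
twist to y=+1 bx: -0.4
twist to y=-1 bx: 179.6
board frame tcp mm [ -73.2 -113.7  185.1]
(-66, -87, 140) tool shift cm [2.68 0.7  4.5 ]
(-66, -87, 66) tool shift cm [ 2.69  0.7  11.9 ]
[352 204]
[259 249]
```

View pics/side2.png

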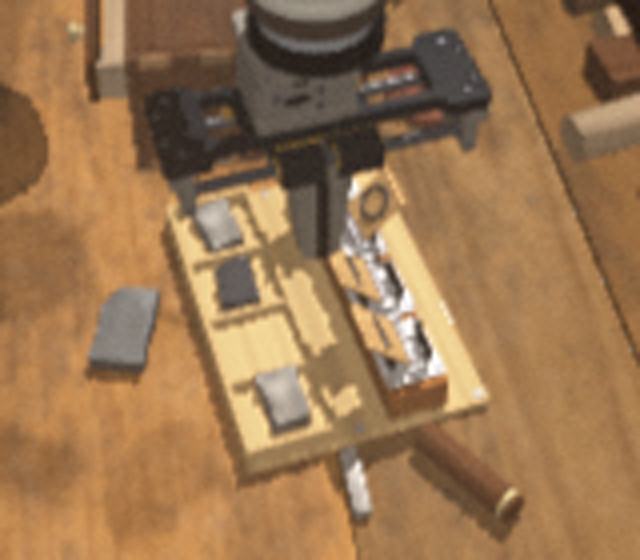

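View pics/top2.png

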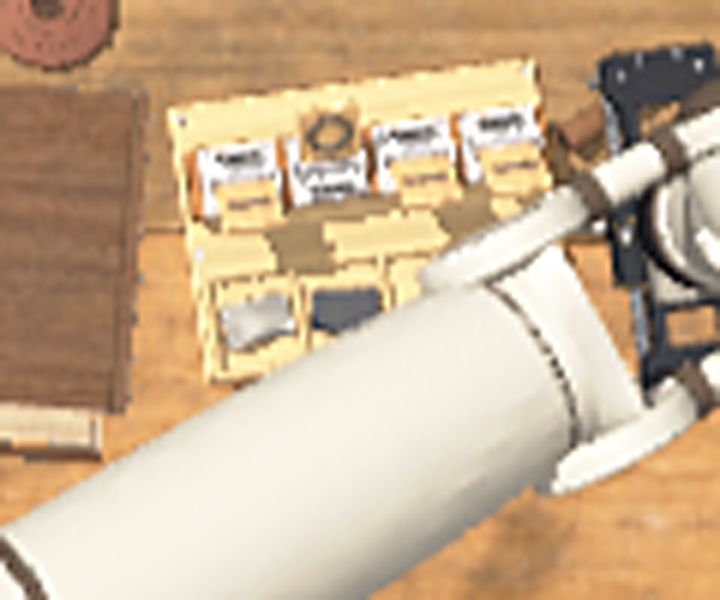

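Run:
```python
from h import *
im=arm.snapshot("side"); c=im[205:265,225:305]
c=cv2.resize(c,None,fx=9,fy=9,interpolation=cv2.INTER_CUBIC)
s=arm.read_state();M=R.from_rotvec(s["tcp_rot"]).as_matrix()
for a in((0,0,0),(.01,.018,0),(-.01,.018,0),(.01,-.018,0),(-.01,-.018,0)):
    u=proj("side",s["ee_pos"]+M@np.array(a))[0]; v=(u-[225,205]+.5)*9-.5; cv2.circle(c,tuple(int(x) for x in v),3,(0,0,255),-1)
cv2.imwrite("pics/side3.png",c)
```

```text
(no output)
```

View pics/side3.png

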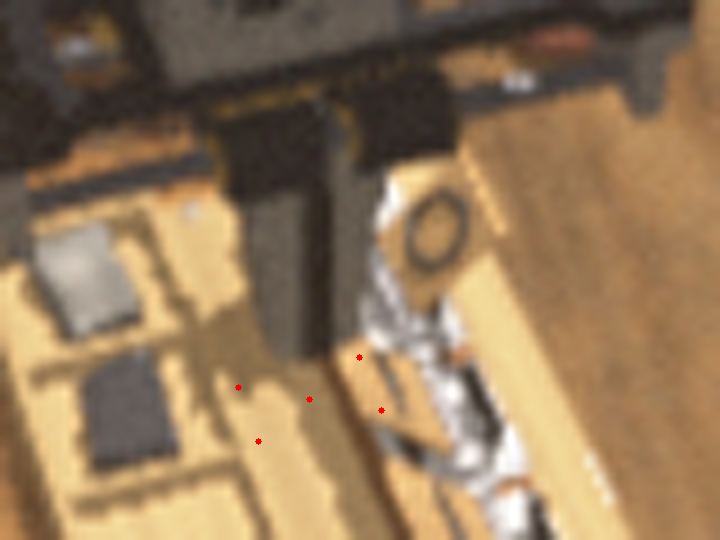

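Run:
```python
from h import *
s=arm.read_state();M=R.from_rotvec(s["tcp_rot"]).as_matrix()
for d in(0,19,40,60,88,108):
  print(d,[((proj("side",s["ee_pos"]+M@np.array([a,b,-d/1000]))[0]-[225,205]+.5)*9).round().tolist() for a,b in((-.01,-.018),(-.01,.018),(-.0375,-.0945),(-.0375,.0945))])
```

```text
0 [[259.0, 442.0], [382.0, 411.0], [14.0, 589.0], [673.0, 421.0]]
19 [[258.0, 399.0], [382.0, 368.0], [9.0, 546.0], [677.0, 378.0]]
40 [[256.0, 349.0], [383.0, 319.0], [4.0, 497.0], [683.0, 328.0]]
60 [[255.0, 301.0], [384.0, 270.0], [-2.0, 449.0], [688.0, 280.0]]
88 [[253.0, 230.0], [385.0, 199.0], [-10.0, 378.0], [696.0, 209.0]]
108 [[252.0, 178.0], [386.0, 147.0], [-16.0, 326.0], [702.0, 157.0]]
```

Run:
```python
from h import *
im=arm.snapshot("top"); o=np.array([290,140]);c=im[140:240,290:420]
c=cv2.resize(c,None,fx=6,fy=6,interpolation=cv2.INTER_CUBIC)
s=arm.read_state();M=R.from_rotvec(s["tcp_rot"]).as_matrix()
for d in (88,140):
  q=[((proj("top",s["ee_pos"]+M@np.array([a,b,-d/1000]))[0]-o+.5)*6).astype(int) for a,b in((-.0375,-.0945),(-.0375,.0945),(.0375,.0945),(.0375,-.0945))]
  cv2.polylines(c,[np.array(q)],True,(0,0,255),1)
cv2.imwrite("pics/top4.png",c)
im=arm.snapshot("side")
for d in (0,88):
  e=(.018,.01) if d==0 else (.0945,.0375)
  q=[(proj("side",s["ee_pos"]+M@np.array([a*e[1],b*e[0],-d/1000]))[0]).astype(int) for a,b in((-1,-1),(-1,1),(1,1),(1,-1))]
  cv2.polylines(im,[np.array(q)],True,(0,0,255),1)
cv2.imwrite("pics/side4.png",cv2.resize(im[100:320,150:370],None,fx=2.7,fy=2.7,interpolation=cv2.INTER_CUBIC))
```

```text
(no output)
```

View pics/top4.png

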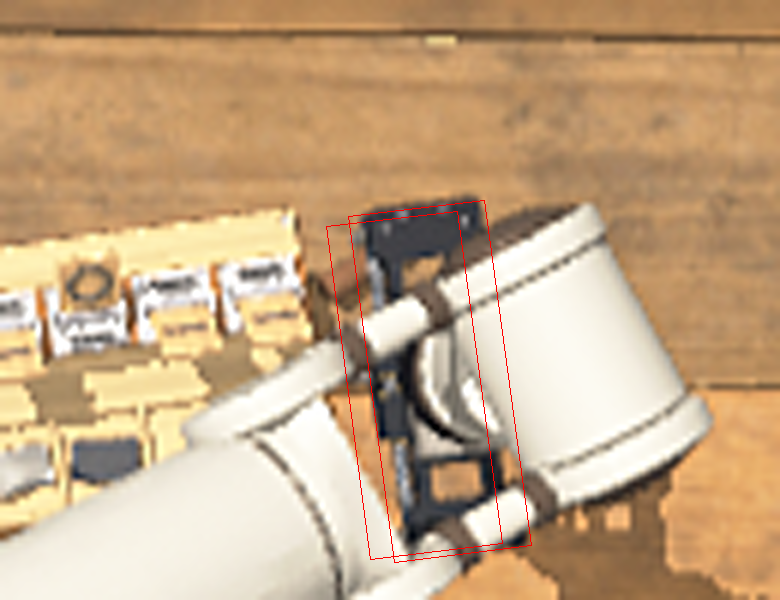

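View pics/side4.png

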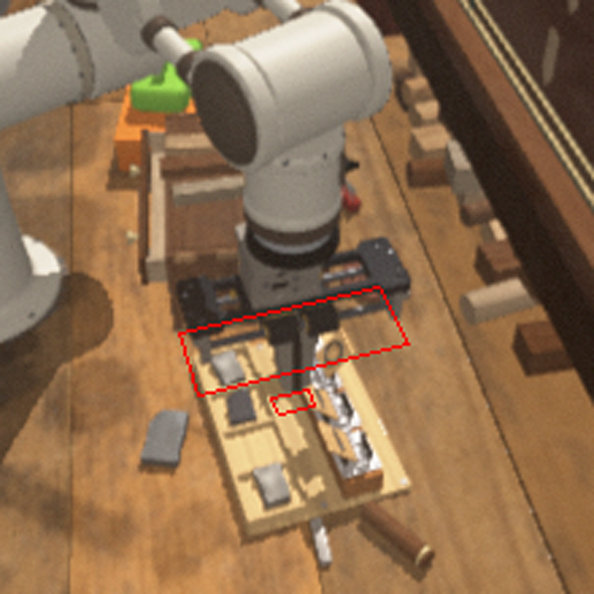

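Run:
```python
from h import *
M=R.from_rotvec([-3.101,-.5033,0]).as_matrix(); e=np.array([.1818,-.5455,.1849])
im=cv2.imread("pics/side1.png"); o=np.array([130,200]); k=6
c=cv2.resize(im[200:330,130:260],None,fx=k,fy=k,interpolation=cv2.INTER_CUBIC)[:600]
for d in(0,.019,.088):
  for a,b in((0,.046),(0,-.046),(.01,.064),(.01,-.064),(-.01,.064),(-.01,-.064)):
    u=((proj("side",e+M@np.array([a,b,-d]))[0]-o+.5)*k).astype(int); cv2.circle(c,tuple(int(x) for x in u),3,{0:(0,0,255),.019:(0,255,0),.088:(255,0,0)}[d],-1)
cv2.imwrite("pics/side5.png",c)
```

```text
(no output)
```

View pics/side5.png

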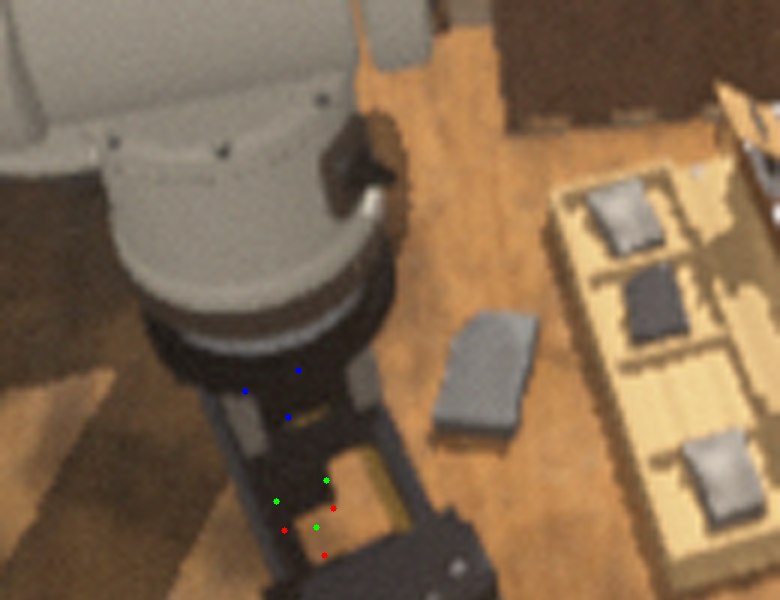

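{"api": "move_arm", "payload": {"rows": [[[0,1.3,0.3,2,0],[0,1.3,0.3,2,0],[0,0,0,2.5,0],[0,0,0,2.5,0],[0,0,0,2,0],[0,0,0,1,0],[0,0,0,0,0]]]}}

```text
clock: 3.85
ee_pos: [0.355, -0.3902, 0.0624]
tcp_rot: [2.088, 2.34, -0.007]
wrist_force: [-0.3, -0.0, 0.3]
finger_gap: 0.0004
```

Run:
```python
from h import *
rep([(-66,-87,60)])
im=arm.snapshot("side"); o=np.array([225,205]);c=im[205:305,225:325];k=6
c=cv2.resize(c,None,fx=k,fy=k,interpolation=cv2.INTER_CUBIC)
s=arm.read_state();M=R.from_rotvec(s["tcp_rot"]).as_matrix()
for d in (0,.019,.04):
 for a in((.01,.018),(-.01,.018),(.01,-.018),(-.01,-.018)):
    u=proj("side",s["ee_pos"]+M@np.array([*a,-d]))[0]; v=(u-o+.5)*k; cv2.circle(c,tuple(int(x) for x in v),2,(0,0,255) if d==0 else (0,255,0),-1)
cv2.imwrite("pics/side6.png",c)
```

```text
clock 3.85 ee [ 0.355  -0.3902  0.0624] F [-0.3 -0.   0.3] gap 0.0004 q [-1.06  0.16  1.85 -0.    1.12 -1.17]
tool x [-0.113  0.994 -0.007] y [0.994 0.113 0.   ] z [ 0.001 -0.007 -1.   ]
twist to y=+1 bx: -1.4
twist to y=-1 bx: 178.6
board frame tcp mm [-76.5 -96.1  62.4]
(-66, -87, 60) tool shift cm [0.94 1.03 0.23]
```

View pics/side6.png

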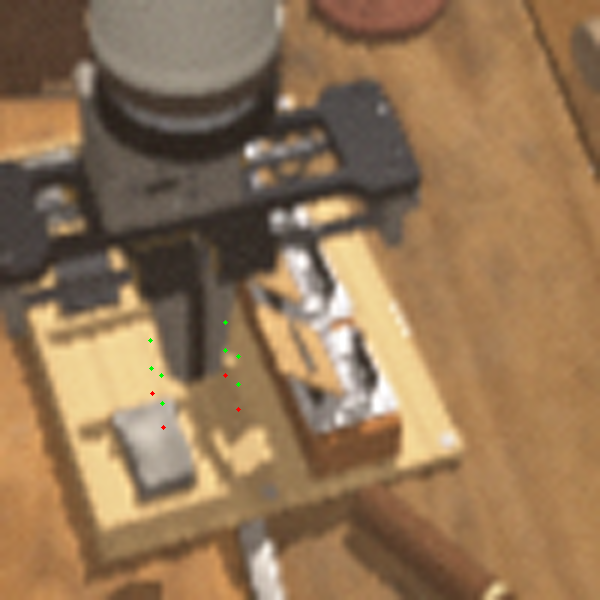

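{"api": "move_arm", "payload": {"rows": [[[0,0.5,0.3,0.4,-1.4],[0,0.4,0.3,0.4,0],[0,0,0,0,0]]]}}

```text
clock: 4.2
ee_pos: [0.3613, -0.3828, 0.0576]
tcp_rot: [2.054, 2.362, -0.01]
wrist_force: [-0.5, 0.4, 0.5]
finger_gap: 0.0002
```

Run:
```python
from h import *
rep([(-66,-87,56)])
```

```text
clock 4.2 ee [ 0.3613 -0.3828  0.0576] F [-0.5  0.4  0.5] gap 0.0002 q [-1.04  0.16  1.86 -0.    1.11 -1.18]
tool x [-0.139  0.99  -0.013] y [0.99  0.139 0.002] z [ 0.004 -0.012 -1.   ]
twist to y=+1 bx: 0.1
twist to y=-1 bx: -179.9
board frame tcp mm [-69.2 -89.7  57.6]
(-66, -87, 56) tool shift cm [0.27 0.32 0.16]
```

{"api": "move_arm", "payload": {"rows": [[[0,0.3,0.8,0,0],[0,0,0.8,-0.1,0],[0,0,0.8,-0.5,0],[0,0,0.8,-0.5,0],[0,0,0.8,-0.5,0]]]}}

```text
clock: 4.7
ee_pos: [0.4043, -0.3736, 0.076]
tcp_rot: [2.053, 2.361, -0.011]
wrist_force: [-0.2, 0.2, 0.8]
finger_gap: 0.0006
```

```bash
cat > look.py <<'E'
from h import *
import sys
rep([(0,-87,75)])
im=arm.snapshot("side"); o=np.array([225,205]);c=im[205:305,225:325];k=6
c=cv2.resize(c,None,fx=k,fy=k,interpolation=cv2.INTER_CUBIC)
cv2.imwrite(f"pics/{sys.argv[1]}.png",c)
E
python3 look.py side7
```

```text
clock 4.7 ee [ 0.4043 -0.3736  0.076 ] F [-0.2  0.2  0.8] gap 0.0006 q [-0.96  0.19  1.78 -0.    1.15 -1.1 ]
tool x [-0.139  0.99  -0.015] y [0.99  0.139 0.003] z [ 0.005 -0.014 -1.   ]
twist to y=+1 bx: 0.1
twist to y=-1 bx: -179.9
board frame tcp mm [-25.4 -86.4  76. ]
(0, -87, 75) tool shift cm [-0.06  2.54  0.11]
```

View pics/side7.png

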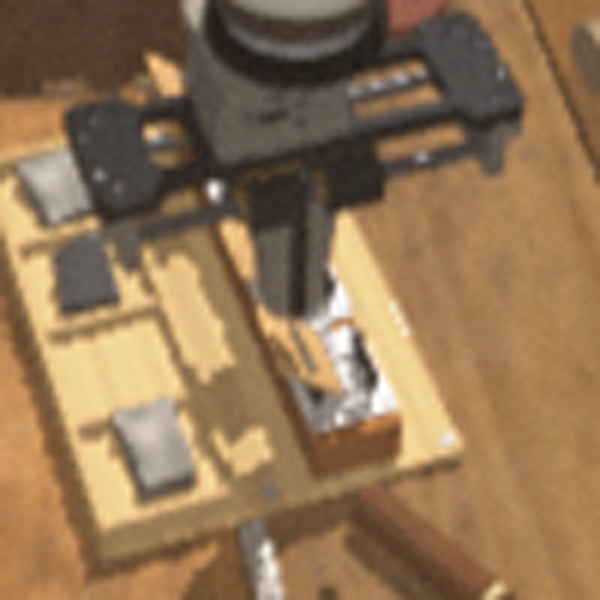

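Run:
```python
from h import *
im=arm.snapshot("side");c=cv2.resize(im[230:290,250:310],None,fx=10,fy=10,interpolation=cv2.INTER_CUBIC);cv2.imwrite("pics/side8.png",c)
im=arm.snapshot("top");c=cv2.resize(im[160:240,270:370],None,fx=7,fy=7,interpolation=cv2.INTER_CUBIC);cv2.imwrite("pics/top8.png",c)
```

```text
(no output)
```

View pics/side8.png

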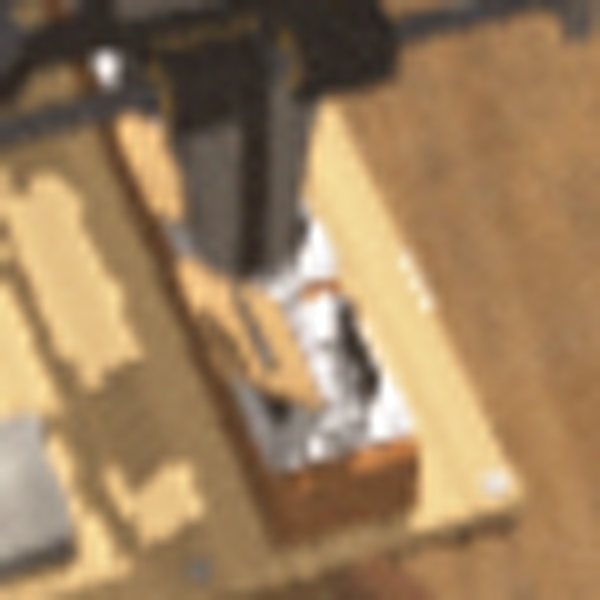

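View pics/top8.png

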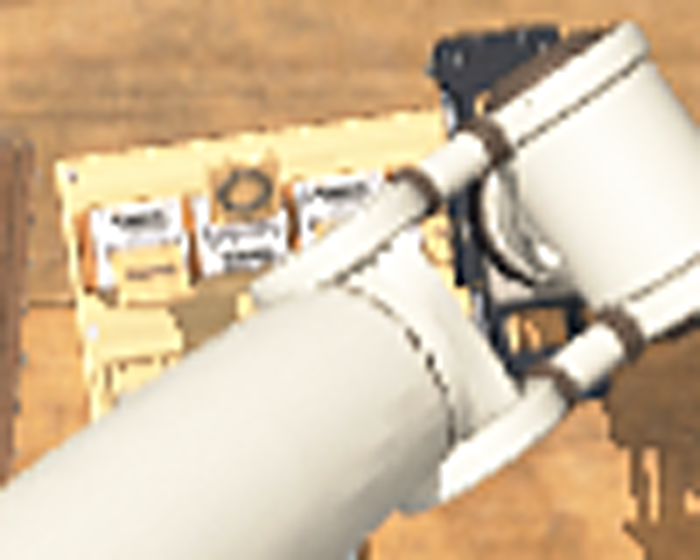

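The side view shows the fingertip higher or further away than reported, and tag 4 hasn't moved. I'll back off along the same path, go lower and look again.

{"api": "move_arm", "payload": {"rows": [[[0,0,-1,0,0],[0,0,-1,0,0],[0,0,-1,0,0],[0,0,-1,0,0],[0,0,-0.3,0.5,0],[0,0,0,1,0],[0,0,0,1,0],[0,0,0,1,0],[0,0,0,0,0]]]}}

```text
clock: 5.75
ee_pos: [0.3551, -0.38, 0.0359]
tcp_rot: [2.057, 2.361, -0.011]
wrist_force: [0.5, 0.4, -1.0]
finger_gap: 0.0006
```

Run:
```python
from h import *
rep([(-58,-87,40)])
im=arm.snapshot("side"); o=np.array([225,205]);c=im[205:305,225:325];k=6
c=cv2.resize(c,None,fx=k,fy=k,interpolation=cv2.INTER_CUBIC)
s=arm.read_state();M=R.from_rotvec(s["tcp_rot"]).as_matrix()
for d in (0,.02):
 for a in((0,0),(.01,.018),(-.01,.018),(.01,-.018),(-.01,-.018)):
    u=proj("side",s["ee_pos"]+M@np.array([*a,-d]))[0]; v=(u-o+.5)*k; cv2.circle(c,tuple(int(x) for x in v),2,(0,0,255) if d==0 else (0,255,0),-1)
cv2.imwrite("pics/side9.png",c)
```

```text
clock 5.75 ee [ 0.3551 -0.38    0.0359] F [ 0.5  0.4 -1. ] gap 0.0006 q [-1.05  0.18  1.89 -0.    1.06 -1.19]
tool x [-0.137  0.991 -0.012] y [0.991 0.137 0.002] z [ 0.003 -0.012 -1.   ]
twist to y=+1 bx: -0.0
twist to y=-1 bx: 180.0
board frame tcp mm [-74.9 -86.   35.9]
(-58, -87, 40) tool shift cm [-0.1   1.69 -0.41]
```

View pics/side9.png

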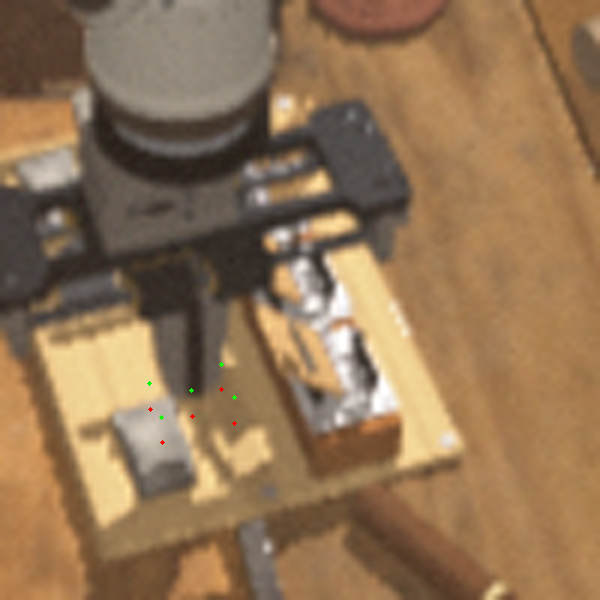

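{"api": "move_arm", "payload": {"rows": [[[0,0,0.8,-0.6,0],[0,0,0.8,-0.3,0],[0,0,0.8,-0.2,0],[0,0,0.5,-0.3,0],[0,0,0,0,0]]]}}

```text
clock: 6.3
ee_pos: [0.3885, -0.3768, 0.0537]
tcp_rot: [2.052, 2.36, -0.012]
wrist_force: [-0.1, 0.5, 0.5]
finger_gap: 0.0003
```

```bash
python3 look.py side10
```

```text
clock 6.3 ee [ 0.3885 -0.3768  0.0537] F [-0.1  0.5  0.5] gap 0.0003 q [-0.99  0.2   1.82 -0.    1.1  -1.13]
tool x [-0.139  0.99  -0.016] y [0.99  0.139 0.003] z [ 0.006 -0.015 -1.   ]
twist to y=+1 bx: 0.1
twist to y=-1 bx: -179.9
board frame tcp mm [-41.4 -87.5  53.7]
(0, -87, 75) tool shift cm [ 0.01  4.15 -2.12]
```

View pics/side10.png

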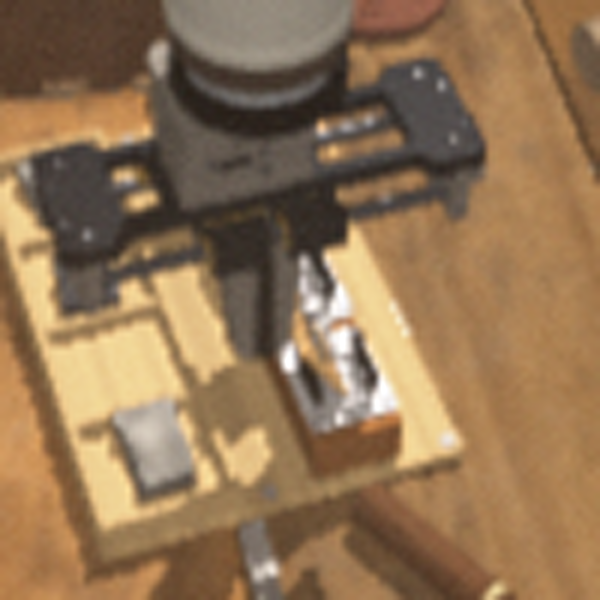

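{"api": "move_arm", "payload": {"rows": [[[0,0,0.7,-0.3,0],[0,0,0.7,-0.3,0],[0,0,0.7,-0.3,0],[0,0,0.6,-0.2,0],[0,0,0,0,0],[0,0,-1.5,0,0],[0,0,-1.5,0,0],[0,0,-1.5,0,0],[0,0,-1.5,0,0],[0,0,0,0,0]]]}}

```text
clock: 7.35
ee_pos: [0.3508, -0.3808, 0.0643]
tcp_rot: [2.055, 2.36, -0.013]
wrist_force: [0.0, -0.1, -0.7]
finger_gap: 0.0003
```

```bash
python3 look.py side11
```

```text
clock 7.35 ee [ 0.3508 -0.3808  0.0643] F [ 0.  -0.1 -0.7] gap 0.0003 q [-1.06  0.13  1.88 -0.    1.12 -1.19]
tool x [-0.137  0.99  -0.014] y [0.991 0.137 0.002] z [ 0.003 -0.014 -1.   ]
twist to y=+1 bx: -0.0
twist to y=-1 bx: 180.0
board frame tcp mm [-79.3 -86.2  64.3]
(0, -87, 75) tool shift cm [-0.1   7.93 -1.05]
```

View pics/side11.png

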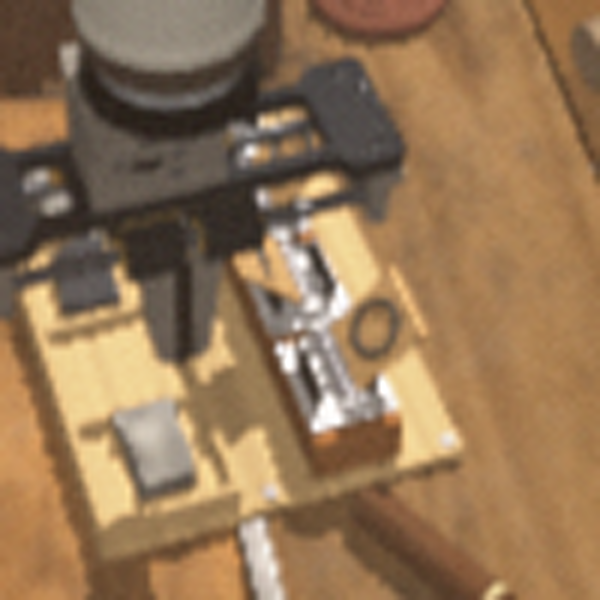

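Tag 4 now shows its ring at (375,328), and tag 3 still shows its bar. Next is tag 1, at the left end.

{"api": "move_arm", "payload": {"rows": [[[0,0,0,-3,0],[0,0,0,-3,0],[0,3,0,0,0],[0,3,0,0,0],[0,3,0,0,0],[0,3,0,0,0],[0,3,0,0,0],[0,2,0,0,0],[0,0,0,0,0]]]}}

```text
clock: 8.3
ee_pos: [0.3276, -0.2066, 0.1247]
tcp_rot: [2.058, 2.352, -0.009]
wrist_force: [0.2, -0.5, 1.0]
finger_gap: 0.0004
```

```bash
sed -i 's/rep(\[.*/rep([(-72,87,36)])/; s/c=im\[.*/c=im[175:275,210:310];k=6/' look.py; python3 look.py side12
python3 - <<'E'
from h import *
im=arm.snapshot("top");c=cv2.resize(im[150:260,220:360],None,fx=5,fy=5,interpolation=cv2.INTER_CUBIC);cv2.imwrite("pics/top12.png",c)
E
```

```text
clock 8.3 ee [ 0.3276 -0.2066  0.1247] F [ 0.2 -0.5  1. ] gap 0.0004 q [-0.87 -0.33  2.17 -0.    1.28 -1.01]
tool x [-0.133  0.991 -0.016] y [0.991 0.133 0.006] z [ 0.008 -0.015 -1.   ]
twist to y=+1 bx: -0.3
twist to y=-1 bx: 179.7
board frame tcp mm [-78.4  89.5 124.7]
(-72, 87, 36) tool shift cm [-0.1   0.58  8.87]
```

View pics/side12.png

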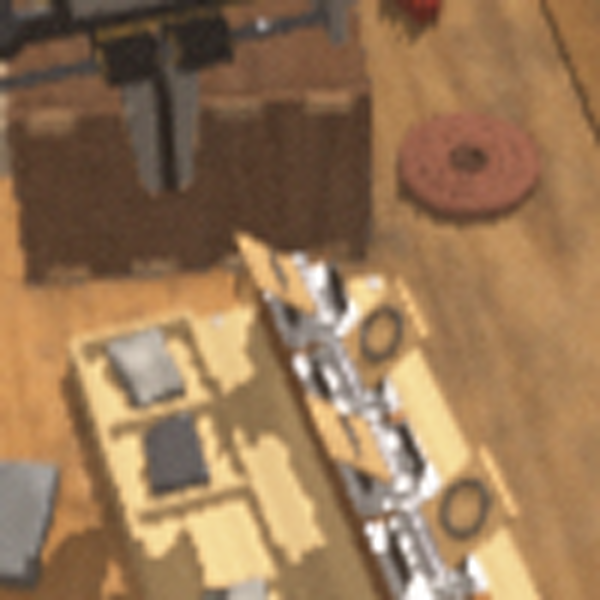

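View pics/top12.png

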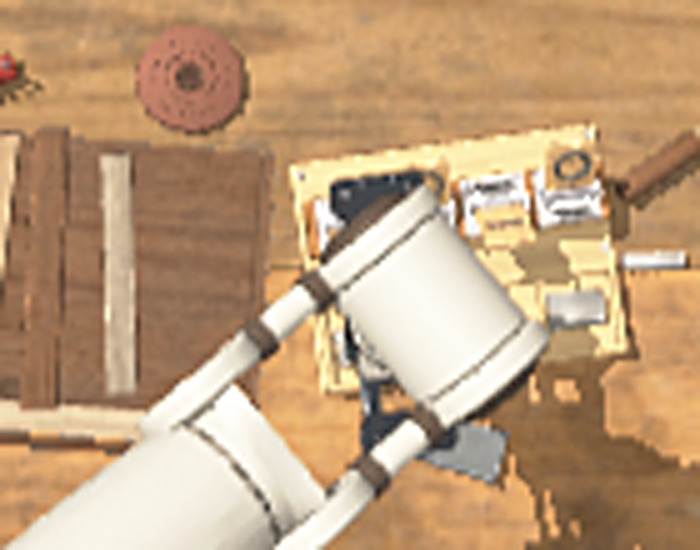

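Run:
```python
from h import *
s=arm.read_state();M=R.from_rotvec(s["tcp_rot"]).as_matrix()
for d in(0,.02,.04): print("side",d,((proj("side",s["ee_pos"]+M@np.array([0,0,-d]))[0]-[210,175]+.5)*6).round())
for d in(.11,.16): print("top",d,[((proj("top",s["ee_pos"]+M@np.array([a,b,-d]))[0]-[220,150]+.5)*5).round().tolist() for a,b in((-.0375,-.0945),(-.0375,.0945),(.0375,.0945),(.0375,-.0945))])
```

```text
side 0 [171. 221.]
side 0.02 [169. 193.]
side 0.04 [167. 164.]
top 0.11 [[461.0, 444.0], [426.0, 173.0], [319.0, 186.0], [353.0, 458.0]]
top 0.16 [[472.0, 448.0], [435.0, 167.0], [324.0, 181.0], [360.0, 462.0]]
```

{"api": "move_arm", "payload": {"rows": [[[0,0,0.2,2.5,0],[0,0,0.2,2.5,0],[0,-0.2,0.2,2,0],[0,0,0,1,0],[0,0,0,0,0]]]}}

```text
clock: 8.9
ee_pos: [0.3376, -0.2188, 0.045]
tcp_rot: [2.059, 2.34, -0.013]
wrist_force: [-0.7, -0.0, 0.6]
finger_gap: 0.0003
```

```bash
python3 look.py side13
```

```text
clock 8.9 ee [ 0.3376 -0.2188  0.045 ] F [-0.7 -0.   0.6] gap 0.0003 q [-0.87 -0.16  2.21 -0.01  1.07 -1.  ]
tool x [-0.127  0.992 -0.024] y [0.992 0.127 0.01 ] z [ 0.013 -0.023 -1.   ]
twist to y=+1 bx: -0.6
twist to y=-1 bx: 179.4
board frame tcp mm [-70.1  76.1  45. ]
(-72, 87, 36) tool shift cm [ 1.11 -0.21  0.87]
```

View pics/side13.png

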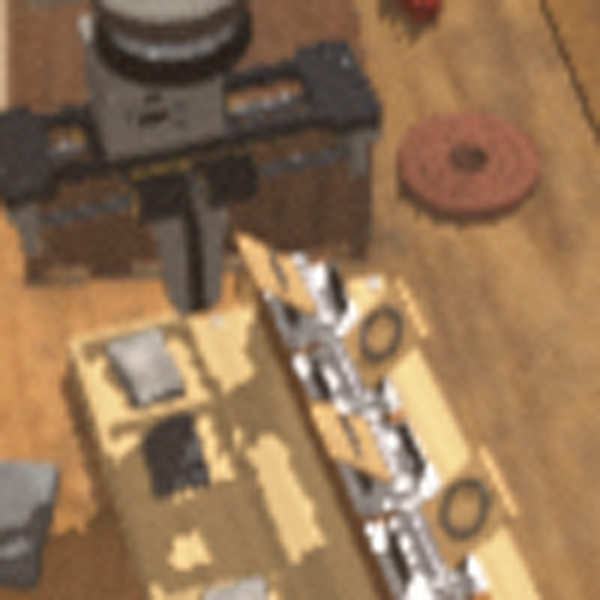

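{"api": "move_arm", "payload": {"rows": [[[0,0.6,0,0.3,0],[0,0.5,0,0.3,0],[0,0,0,0,0]]]}}

```text
clock: 9.25
ee_pos: [0.3378, -0.2096, 0.0413]
tcp_rot: [2.056, 2.335, -0.014]
wrist_force: [0.6, 0.2, -0.4]
finger_gap: 0.0006
```

```bash
python3 look.py side14
```

```text
clock 9.25 ee [ 0.3378 -0.2096  0.0413] F [ 0.6  0.2 -0.4] gap 0.0006 q [-0.86 -0.18  2.23 -0.01  1.05 -0.98]
tool x [-0.126  0.992 -0.029] y [0.992 0.127 0.013] z [ 0.016 -0.027 -1.   ]
twist to y=+1 bx: -0.7
twist to y=-1 bx: 179.3
board frame tcp mm [-68.6  85.2  41.3]
(-72, 87, 36) tool shift cm [ 0.19 -0.34  0.52]
```

{"api": "move_arm", "payload": {"rows": [[[0,0.1,0.8,-0.2,0],[0,0,0.8,-0.3,0],[0,0,0.8,-0.3,0],[0,0,0.7,-0.4,0],[0,0,0.7,-0.4,0],[0,0,0.7,-0.3,0],[0,0,0.7,-0.2,0],[0,0,0.4,0,0],[0,0,0,0,0]]]}}

```text
clock: 10.2
ee_pos: [0.4001, -0.2013, 0.0671]
tcp_rot: [2.052, 2.333, -0.015]
wrist_force: [-0.1, 0.3, 0.9]
finger_gap: 0.0003
```

```bash
python3 look.py side15
```

```text
clock 10.2 ee [ 0.4001 -0.2013  0.0671] F [-0.1  0.3  0.9] gap 0.0003 q [-0.73 -0.08  2.09 -0.01  1.1  -0.85]
tool x [-0.127  0.991 -0.033] y [0.992 0.128 0.016] z [ 0.02  -0.03  -0.999]
twist to y=+1 bx: -0.6
twist to y=-1 bx: 179.4
board frame tcp mm [-5.8 84.8 67.1]
(-72, 87, 36) tool shift cm [ 0.25 -6.67  3.  ]
```

View pics/side15.png

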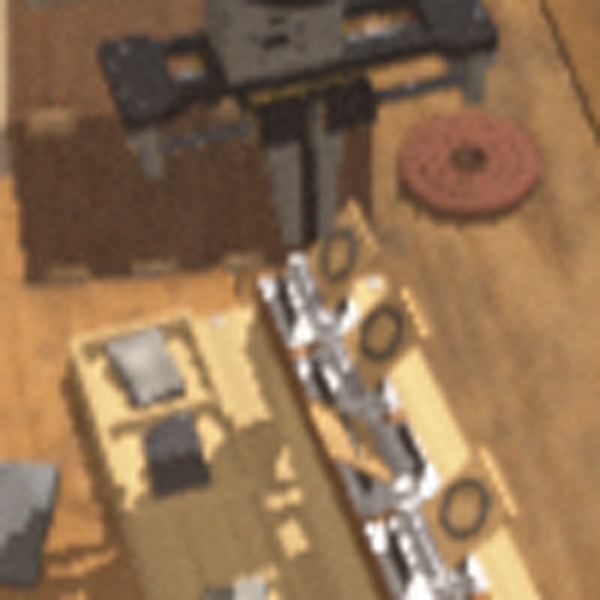

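Tag 1 has turned over, with its ring at (338,252). I'll back off, lift and check everything.

{"api": "move_arm", "payload": {"rows": [[[0,0,-1.5,0,0],[0,0,-1.5,0,0],[0,0,-1.5,0,0],[0,0,-1.5,-1,0],[0,0,0,-3,0],[0,0,0,-3,0],[0,0,0,-3,0],[0,-4,-2,-2,0],[0,-4,-2,-1,0],[0,-4,-2,0,0],[0,-4,-2,0,0],[0,-4,-1,0,0]]]}}

```text
clock: 11.45
ee_pos: [0.2662, -0.4165, 0.2024]
tcp_rot: [2.049, 2.343, -0.016]
wrist_force: [0.7, -0.3, 1.0]
finger_gap: 0.0005
```

{"api": "move_arm", "payload": {"rows": [[[0,-4,0,0,0],[0,-4,0,0,0],[0,-4,0,0,0],[0,-4,0,0,0],[0,-4,0,0,0],[0,-2,-2,0,0],[0,-2,-2,0,0],[0,0,0,0,0]]]}}

```text
clock: 12.25
ee_pos: [0.2507, -0.6719, 0.2019]
tcp_rot: [2.064, 2.339, -0.012]
wrist_force: [-0.7, 0.9, -0.2]
finger_gap: 0.0003
```

Run:
```python
from h import *
rep([])
im=arm.snapshot("side");cv2.imwrite("pics/sideF.png",cv2.resize(im[195:335,190:340],None,fx=4.2,fy=4.2,interpolation=cv2.INTER_CUBIC))
im=arm.snapshot("top");cv2.imwrite("pics/topF.png",cv2.resize(im[150:250,260:400],None,fx=5.5,fy=5.5,interpolation=cv2.INTER_CUBIC))
```

```text
clock 12.25 ee [ 0.2507 -0.6719  0.2019] F [-0.7  0.9 -0.2] gap 0.0003 q [-1.39  0.5   1.14  0.01  1.48 -1.51]
tool x [-0.125  0.992 -0.022] y [0.992 0.125 0.009] z [ 0.012 -0.02  -1.   ]
twist to y=+1 bx: -0.7
twist to y=-1 bx: 179.3
board frame tcp mm [-218.5 -360.7  201.9]
```

View pics/sideF.png

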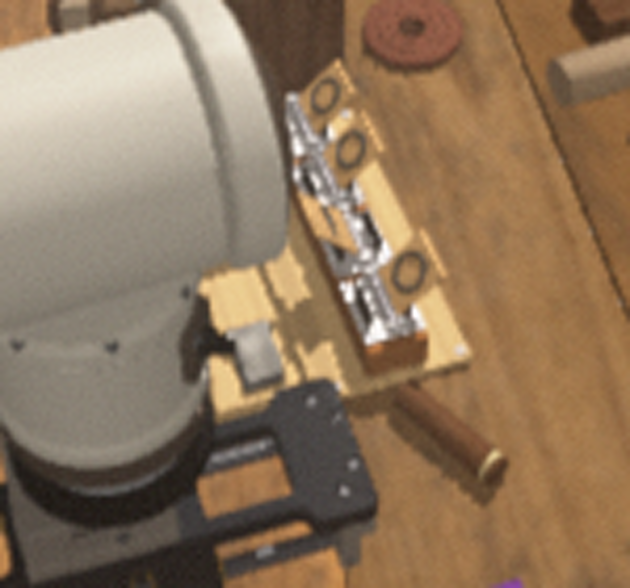

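View pics/topF.png

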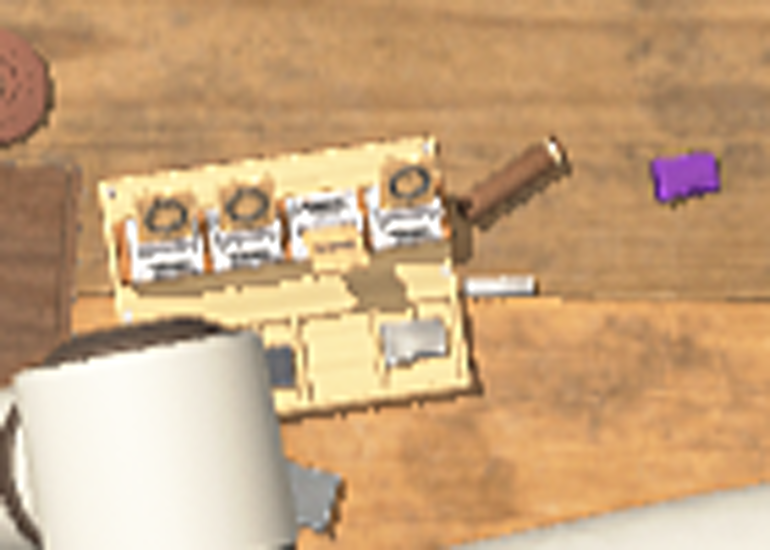

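```bash
python3 -c "
from rig import arm
print(arm.hand_in())"
```

```text
the job is handed in; nothing more can be done
None
```

The two tags that were wrong are turned over, so all four now match their bays, and I handed the job in at about 12.4 s on the robot's clock. Counting bays from the robot's left, 1, 2 and 4 hold stones and bay 3 is empty. Tags 1 and 4 showed the bar, so I pushed those two over. Tags 2 and 3 were already right, and I left them alone.

**Tags:** the last top and side pictures show ring, ring, bar, ring. The gripper was clear of the board, and the wrist force readings were about 1 N, as before any contact.

**First push missed:** my first sweep at tag 4 passed over it without moving anything. In the side camera the fingertips sat about 20 mm higher than the reported TCP, while the top camera agreed with the reported sideways position. I did not find the cause. Sweeping about 20 mm lower turned both tags.

**Not fully checked:**
- **Bay 1:** the arm hid it in the last pictures. Its stone was in place in the side view just after tag 1 went over.
- **Bay 2:** it was only partly visible at the end. Its stone looks darker than the other two, and I counted it as a stone because there are three stones and bay 3 is plainly empty.
- **Spare stone:** it was partly hidden, but what showed was where it had been.

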